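Feed a carved granite strip through the dust flap

TASK

Push the long granite strip sideways across the feed deck until it lies flat along the fence, then push it endways along the fence so that its nose swings the hanging steel flap open and it tips onto the rollers and runs down the chute to the end stop. Draw the fingers back as it goes so that the flap swings shut behind it: the hand must never touch the flap. Only push the strip, never pick it up, and leave the tools and the other stone where they lie.

Things in the scene. Friction and masses are not known exactly. Their poses are not given: they have to be found in the camera images.
- chute: The fixed feed unit. Origin on the bench top, in the plane of the shut flap, on the line of the fence face. Its +x is the feed direction (level), +y points from the fence across the deck, z up. Plywood feed deck: level, top 120 above the bench, x = -301 to -11, y = -20 to 185.
- fence_end (a point): On the fence face at the fence's end nearest the flap, at deck height (chute x = -11, y = 0). The aluminium fence, 25 high and 14 thick, runs from here along the whole deck in chute -x; the face the strip is pushed against is the plane chute y = 0.
- first_roller (a point): Top of the first roller, chute x = 0, y = 37.5, level with the deck. Ten free-turning steel rollers (radius 10, pitch 24) fall from here at 24 degrees to the end stop, between walls at chute y = -3 and 78. A strip whose middle is past x = 0 tips and rolls down by itself, so the pusher need not enter the frame.
- flap (a joint): Steel flap 72 wide (y = 1.5 to 73.5), 3 thick, 46 tall, 0.2 kg, hung freely from its top edge; the gap below it is 4. 0 rad = hanging shut, grows as its lower edge swings in the feed direction (up to 1.45). It cannot swing outward and falls shut by its own weight.
- flap_hinge (a point): Middle of the flap's hinge axis, 52 above the deck, at chute x = 0, y = 37.5; the axis runs along chute y. The frame round the flap stands at chute x = -8 to 8: opening y = -3 to 79, crossbar underside 56 and top 62 above the deck.
- end_stop (a point): Middle of the chute's end stop, on its face, level with the tops of the rollers; 239 down the slope from the first roller.
- strip: The dressed granite strip, the longest stone on the deck: 140 long (its x), 45 wide (its y), 25 high, about 0.4 kg, a row of five shallow carved diamonds on its top. Origin at the centre of its underside. It starts lying on the deck clear of the fence, up to 0.3 rad askew, and slides on the deck with a friction of about 0.6.
- strip_mid (a point): Centre of the granite strip, 12.5 above its underside.
- offcut: Bystander on the deck near the flap frame: darker stone block 50 x 45 x 38 high, origin under its centre. Leave.
- chisel: Bystander on the deck along the edge away from the fence: steel chisel 150 long (its x), 12 thick, origin under its middle. Leave.
- hammer: Bystander on the bench: hammer with wooden handle, 270 long (its x), up to 80 wide and 26 high, origin under the middle. Leave.
- wide_chisel: Bystander on the bench: steel chisel 190 long (its x), 12 thick, origin under its middle. Leave.
- brush: Bystander on the bench: dusting brush 200 long (its x), 42 wide, 20 high, origin under the middle. Leave.
- tape: Bystander on the bench: grey measuring-tape case 70 x 35 x 60 high, origin under its centre. Leave.
- mallet: Bystander on the bench: wooden carver's mallet standing on its head, 84 across, 203 high, origin under its centre. Leave.
Things that resemble listed ones, but are neither listed nor needed, are in the scene too. Leave any orange or purple look-alike of the strip alone.

How it is judged:
On the way, in this order (a step that is already met when the one before it is completed fails the run):
1. the strip lies flat along the fence, still short of the flap (y of strip_mid in the frame of chute below 0.0275 m and angle between the x axis of strip and the x axis of chute, either way round below 0.07 rad and x of strip_mid in the frame of chute below -0.07 m and value of joint flap below 0.05 rad), for 0.2 s.
2. the strip's nose has swung the flap open, the strip still on the deck along the fence (value of joint flap above 0.35 rad and x of strip_mid in the frame of chute between -0.07 and 0.03 m and y of strip_mid in the frame of chute below 0.035 m), for 0.05 s.
3. the whole strip is past the flap (x of strip_mid in the frame of chute above 0.1 m), for 0.05 s.
At the end, for the whole second after the job is handed in: The strip lies at rest in the roller chute against the end stop (its middle 140 to 180 mm past the flap plane, within 85 mm of the end stop's middle), and the flap hangs shut (within 0.06 rad) (x of strip_mid in the frame of chute between 0.14 and 0.18 m and y of strip_mid in the frame of chute between 0 and 0.075 m and z of strip_mid in the frame of chute below 0.085 m and distance between strip_mid and end_stop below 0.085 m and angle between the x axis of strip and the x axis of chute, either way round below 0.65 rad and value of joint flap below 0.06 rad and linear speed of strip below 0.02 m/s); the robot touches nothing.
It fails at once if the strip is lifted more than 15 mm off the deck, or tipped over (z of strip_mid in the frame of chute above 0.1475 m or angle between strip's own z axis and vertical above 0.7 rad).
It fails at once if the strip falls off the deck (x of strip_mid in the frame of chute below 0 m and z of strip_mid in the frame of chute below 0.11 m).
It fails at once if the hand or the arm touches the flap (contact force between any of the fingers, the arm and flap above 0.5 N).
It fails at once if a tool or the other stone is shifted more than 25 mm (distance of any of offcut, chisel, hammer, wide_chisel, brush, tape, mallet from where it was at the start of the episode above 0.025 m).
It also fails if it takes over 51 s, if anything falls off the work surface, if the arm or the gripper's body presses on something with over 40 N, if the wrist force passes 120 N, or if a joint passes its speed limit or range.

ROBOT

A 6-joint arm with a two-finger parallel gripper is mounted at the origin on the work surface. World frame = base frame: x ahead of the robot, y to its left, z up, the work surface at z = 0. Lengths are in m, angles in rad, forces in N, time in s.
With the tool pointing down it reaches from about 0.35 to 0.85 m from the base axis. Payload 8.1 kg.
Tool frame: the origin (TCP) lies between the finger pads; the fingertips stand 11 mm ahead of it and the grasp point (between the pads) lies 8 mm behind it; z points along the fingers, y is the direction in which the jaws open and shut (so a half turn about z gives the same grasp; the last joint's range is limited). The gripper opens to 93 mm and grips with 3 to 60 N. Pads are 15 mm wide; open, the fingers measure 128 mm over their backs; the gripper's body (75 mm by 188 mm) begins 65 mm behind the grasp point.
Start: joints at [-1.32, 0.13, 1.488, -0, 1.523, -0.085], TCP at [0.198, -0.566, 0.23] pointing down, gripper open.
Joint ranges: [-2.96, 2.96], [-0.89, 2.26], [0.02, 2.5], [-1.34, 4.48], [0, 2.73], [-2.66, 2.66]. Speed limits (rad/s): [2.39, 2.39, 2.79, 3.14, 3.14, 3.14].

INTERFACE

Orientations are given as a rotation vector (axis times angle).
In Python, from bench import ctrl, get_image, camera_info gives the robot as it stands.
- The arm moves only by the shell command python3 -m handwheel 'ROWS' [FORCE]. ROWS is text: rows parted by semicolons, each of 5 numbers parted by spaces: the shift along the tool's x, y, z in cm, then the turn about the tool's z in rad, then the finger opening in cm, from 0 to 9.3. A call has 1 to 5 rows; each row is the pose to reach, as a shift and turn from the pose commanded when the call began, along the tool's axes at that moment; what a row does not reach only later rows make up. A row lasts 1/10 s, in which the tool goes at most 50 mm and 8.59 degrees, less where a joint would pass 70% of its speed; a pose out of reach is approached as far as the arm can. A call with a gripper value outside its range is refused whole. The fingers move at their own pace and stop on an object; FORCE is the grip in N (left out, the last holds). Time passes only in rows, so rows that repeat a pose let the fingers close. It gives the time, the measured TCP pose, the force and the opening at its end, in the units of the state.
- ctrl.read_state(): the state, without advancing time (a new reading comes with each control period).
- get_image(name): name is "scene" or "top" or "wrist"; returns the picture (400x640x3 uint8, red, green, blue); there is no depth.
- camera_info(name): a dict with "mtx" (3x3 intrinsics, pixels), "k1" (the pictures are not rectified: a ray, as slopes to the right and down, at radius r is drawn at 1 + k1 r^2 times it, then the intrinsics apply), "T" (4x4, takes a point from camera to world coordinates). Camera axes: x right, y up, looking along -z (the intrinsics and any distortion apply to the point x, -y, -z); pixel columns grow to the right and rows downward; lengths in m; the calibration is good to about 2 mm. A picture is of the moment at which its call begins: read the wrist's pose just before it. camera_info takes no time and is no camera call; for the wrist camera it gives the pose at the moment of the call.
- ctrl.finish_job(): hands the job in, once; it reports no verdict.
The state is a dict: "time": time; "joint_positions": joint angles; "dq": joint speeds; "tau": joint torques, N m; "ee_pos": TCP position; "tcp_rot": TCP orientation; "contact_force": force on the tool from outside, world axes, zero at the start; "torque": the same for the moment, N m; "opening": finger opening in m.
Only numpy, scipy, OpenCV 4.12 (cv2) and the standard library are available. Lean on these libraries where they do the work, as an engineer would, in place of code of your own. Each camera call takes 0.05 s, during which the arm holds its last target.

## Working session

There is one attempt and no reset: what is moved stays moved. The work goes in short steps, Python scripts to look and compute and a shell command to move; the robot and the scene stay as the last step left them, time stands still between calls to the robot, and variables do not carry over. Pictures are saved under pics/ and viewed, and the job is handed in when it is done.

```bash
ls; mkdir -p pics
python3 - <<'E'
from bench import ctrl,get_image,camera_info
import cv2
for n in("scene","top"):
    cv2.imwrite(f"pics/{n}0.png",get_image(n)[:,:,::-1]); i=camera_info(n); print(n,i)
s=ctrl.read_state(); print(s)
E
```

```text
pics
scene {'mtx': array([[428.41551607,   0.        , 318.29001531],
       [  0.        , 428.41551607, 196.30418917],
       [  0.        ,   0.        ,   1.        ]]), 'k1': -0.01274893084441577, 'T': array([[ 0.49016743, -0.62046181,  0.61217892,  1.28492194],
       [ 0.87147086,  0.33551013, -0.35773104, -0.41770684],
       [ 0.01656622,  0.70884419,  0.70517053,  1.00772619],
       [ 0.        ,  0.        ,  0.        ,  1.        ]])}
top {'mtx': array([[460.53889136,   0.        , 317.81540173],
       [  0.        , 460.53889136, 188.12829577],
       [  0.        ,   0.        ,   1.        ]]), 'k1': 0.013211773149497718, 'T': array([[ 0.00744095,  0.99697138, -0.07741258,  0.43086581],
       [-0.99993614,  0.00807681,  0.00790403,  0.03019268],
       [ 0.00850534,  0.07734882,  0.99696781,  1.38350488],
       [ 0.        ,  0.        ,  0.        ,  1.        ]])}
{'time': 0.1, 'joint_positions': array([-1.32037788e+00,  1.31064718e-01,  1.48916992e+00,  9.51213044e-06,
        1.52299823e+00, -8.53724986e-02]), 'dq': array([ 7.03618501e-04, -1.89755095e-03, -6.13568395e-04, -7.21277894e-04,
        7.64905750e-04,  5.93567670e-05]), 'tau': array([ 8.56280931e-04, -5.61342931e+01, -4.93096983e+01,  7.69882207e-02,
        2.90779013e-02, -6.19816842e-05]), 'ee_pos': array([ 0.19762694, -0.56599652,  0.22870508]), 'tcp_rot': array([-3.09580526e+00, -5.24710582e-01,  1.97398532e-04]), 'contact_force': array([0.29502283, 0.76778989, 0.27143352]), 'torque': array([0.02870157, 0.01491566, 0.00679426]), 'opening': 0.09283056455059534}
```

View pics/scene0.png

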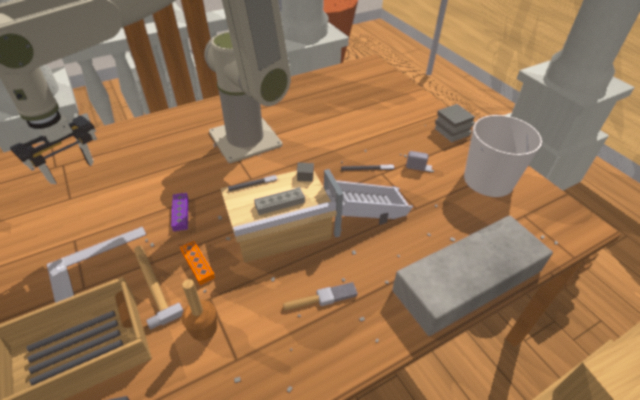

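View pics/top0.png

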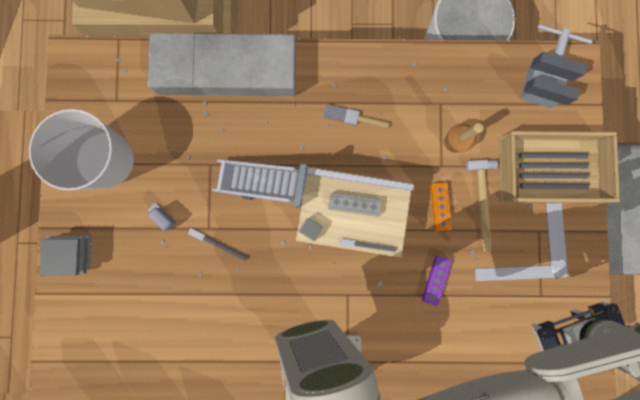

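The strip (grey, with five diamonds) is at about (356,203) in top and (279,200) in scene. Look-alikes: orange at top (441,206), purple at top (437,280), offcut at top (311,229), deck chisel at top (370,244). I'll check the choice in a close crop.

Run:
```python
import cv2
a=cv2.imread("pics/top0.png")[150:265,205:425]; cv2.imwrite("pics/topc.png",cv2.resize(a,None,fx=3.6,fy=3.6,interpolation=cv2.INTER_CUBIC))
a=cv2.imread("pics/scene0.png")[155:260,210:420]; cv2.imwrite("pics/scenec.png",cv2.resize(a,None,fx=3.8,fy=3.8,interpolation=cv2.INTER_CUBIC))
```

```text
(no output)
```

View pics/topc.png

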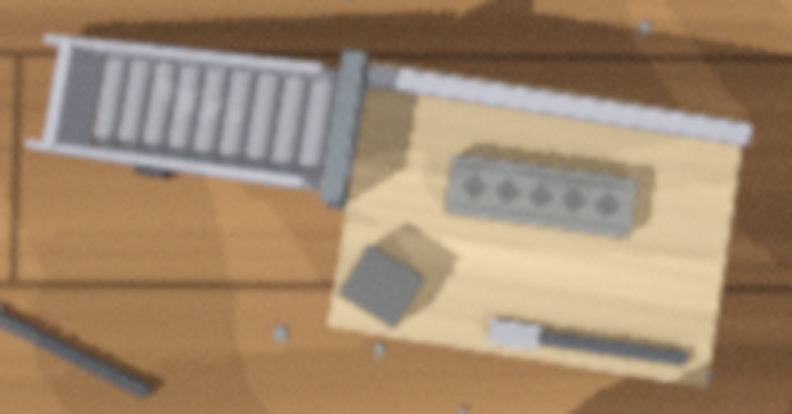

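View pics/scenec.png

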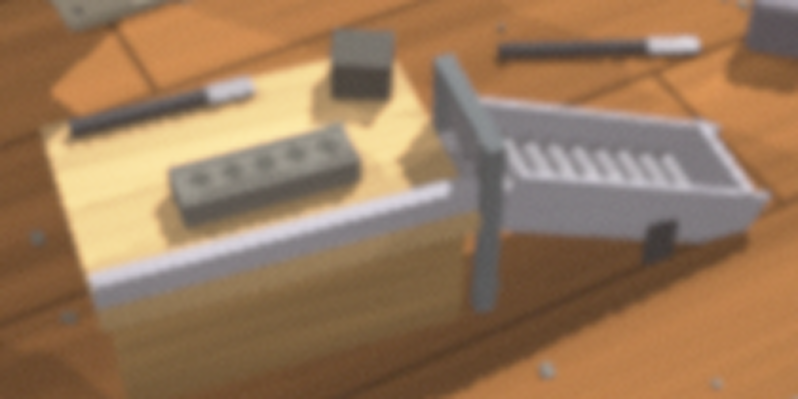

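The crop confirms the choice: grey strip with five diamonds, between the offcut and the fence. Next I fit the chute pose from the corners in both views and measure the strip.

```bash
cat > h.py <<'E'
import numpy as np, cv2
from scipy.optimize import least_squares
from scipy.spatial.transform import Rotation as Ro
def proj(ci,P):
    P=np.atleast_2d(P); T=ci["T"]; c=(P-T[:3,3])@T[:3,:3]
    s=np.stack([c[:,0],-c[:,1]],1)/(-c[:,2:3]); s=s*(1+ci["k1"]*(s**2).sum(1,keepdims=True))
    return s@np.diag([ci["mtx"][0,0],ci["mtx"][1,1]])+ci["mtx"][:2,2]
def ray(ci,uv,z):
    uv=np.atleast_2d(uv).astype(float); d=(uv-ci["mtx"][:2,2])/[ci["mtx"][0,0],ci["mtx"][1,1]]
    s=d.copy()
    for _ in range(10): s=d/(1+ci["k1"]*(s**2).sum(1,keepdims=True))
    v=np.c_[s[:,0],-s[:,1],-np.ones(len(s))]@ci["T"][:3,:3].T; o=ci["T"][:3,3]
    return o+v*((z-o[2])/v[:,2:3])
def c2w(ch,p):
    p=np.atleast_2d(p).astype(float); c,s=np.cos(ch[2]),np.sin(ch[2])
    return np.c_[ch[0]+c*p[:,0]-s*p[:,1],ch[1]+s*p[:,0]+c*p[:,1],p[:,2]]
def w2c(ch,P):
    P=np.atleast_2d(P); c,s=np.cos(ch[2]),np.sin(ch[2]); d=P[:,:2]-ch[:2]
    return np.c_[c*d[:,0]+s*d[:,1],-s*d[:,0]+c*d[:,1]]
E
cat > fit.py <<'E'
from h import *
from bench import camera_info,ctrl
t,s=camera_info("top"),camera_info("scene")
ct=lambda p:(np.array(p)+.5)/3.6-.5+[205,150]
cs=lambda p:(np.array(p)+.5)/3.8-.5+[210,155]
top=[((328,326),(-11,185,120)),((710,385),(-301,185,120)),((751,124),(-301,-14,145)),((746,144),(-301,0,145))]
sc=[((42,125),(-301,185,120)),((92,281),(-301,-14,145)),((453,186),(-11,0,145)) ]
A=np.array([x[1] for x in top])/1e3;a=ct([x[0] for x in top]);B=np.array([x[1] for x in sc])/1e3;b=cs([x[0] for x in sc])
f=lambda ch:np.r_[(proj(t,c2w(ch,A))-a).ravel(),(proj(s,c2w(ch,B))-b).ravel()]
r=least_squares(f,[.4,.05,1.6]);print(r.x.round(4),r.fun.round(1))
f2=lambda ch:(proj(t,c2w(ch,A))-a).ravel()
r2=least_squares(f2,[.4,.05,1.6]);print("top only",r2.x.round(4),r2.fun.round(1))
ch=r.x; np.save("ch.npy",ch)
q=w2c(ch,ray(t,ct([(450,155),(638,176),(630,238),(446,214)]),.145))*1e3;print(q.round(1),q.mean(0).round(1))
d=q[0]-q[1]+q[3]-q[2];print("ang",np.arctan2(d[1],d[0]),"len",np.linalg.norm(d)/2)
q=w2c(ch,ray(t,ct([(372,245),(422,272),(394,327),(341,290)]),.158))*1e3;print("offcut",q.round(0))
q=w2c(ch,ray(t,ct([(492,318),(688,350),(492,342)]),.132))*1e3;print("chisel",q.round(0))
st=ctrl.read_state();R=Ro.from_rotvec(st["tcp_rot"]).as_matrix();print(R.round(3))
print("chute x in world",np.cos(ch[2]),np.sin(ch[2]),"tcp chute",w2c(ch,st["ee_pos"])*1e3)
E
python3 fit.py
```

```text
[0.5725 0.0596 1.4115] [ 0.5 -0.7 -0.6  0.7  0.9  0.6  1.5  0.1 -1.   0.1 -0.9  1.4  4.3 -3.1]
top only [0.57   0.0627 1.425 ] [ 0.2  0.3 -0.7  0.2 -0.1 -0.   0.6 -0.5]
[[ -79.4   45.5]
 [-220.8   37.6]
 [-222.1   84.4]
 [ -83.7   89.6]] [-151.5   64.3]
ang 0.046744761304646366 len 140.0500263344948
offcut [[-33. 122.]
 [-73. 135.]
 [-59. 178.]
 [-16. 158.]]
chisel [[-131.  160.]
 [-280.  160.]
 [-134.  178.]]
[[ 0.944  0.33  -0.   ]
 [ 0.33  -0.944  0.002]
 [ 0.    -0.002 -1.   ]]
chute x in world 0.158615435097234 0.9873404396402059 tcp chute [[-677.08880057  270.90140592]]
```

The third scene point was a shadow edge (residual 4.3 px), so I drop it and use the top fit, checked with the overlay.

```bash
sed -i 's/,((453,186),(-11,0,145)) \]/]/' fit.py
cat >> fit.py <<'E'
im=cv2.imread("pics/top0.png");im2=cv2.imread("pics/scene0.png")
pts=np.array([(x,0,145) for x in(-301,-200,-100,-11)]+[(x,-14,145) for x in(-301,-200,-100,-11)]+[(x,y,120) for x in(-301,-11) for y in(185,)]+[(x,y,182) for x in(-8,8) for y in(-3,79)]+[(218,37.5,23),(0,37.5,120)])/1e3
for n,i,im,o in(("top",t,im,(205,150)),("scene",s,im2,(205,155))):
    c=cv2.resize(im[o[1]:o[1]+115,o[0]:o[0]+220],None,fx=3.6,fy=3.6,interpolation=cv2.INTER_CUBIC)
    for p in proj(i,c2w(ch,pts)): cv2.circle(c,tuple(int(v) for v in (p-o+.5)*3.6-.5),3,(0,0,255),-1)
    cv2.imwrite(f"pics/ov_{n}.png",c)
E
python3 fit.py
```

```text
[0.5702 0.0629 1.422 ] [-0.1  0.2 -1.   0.5 -0.2  0.3  0.5 -0.2 -0.6  0.1  0.2  1.2]
top only [0.57   0.0627 1.425 ] [ 0.2  0.3 -0.7  0.2 -0.1 -0.   0.6 -0.5]
[[ -81.8   43.6]
 [-223.3   37.1]
 [-224.1   83.9]
 [ -85.7   87.7]] [-153.7   63.1]
ang 0.03629846937581061 len 140.05002633449482
offcut [[-35. 119.]
 [-74. 133.]
 [-60. 176.]
 [-18. 155.]]
chisel [[-132.  159.]
 [-281.  160.]
 [-135.  177.]]
[[ 0.944  0.33  -0.   ]
 [ 0.33  -0.944  0.002]
 [ 0.    -0.002 -1.   ]]
chute x in world 0.148292921840159 0.9889434813638788 tcp chute [[-677.16134832  275.16316593]]
```

View pics/ov_top.png

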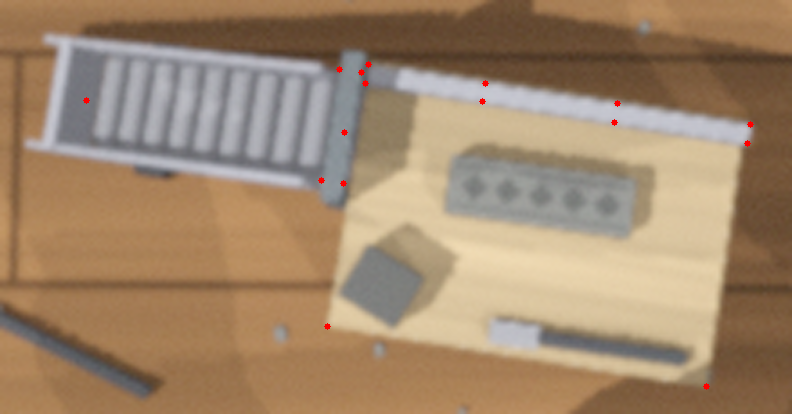

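View pics/ov_scene.png

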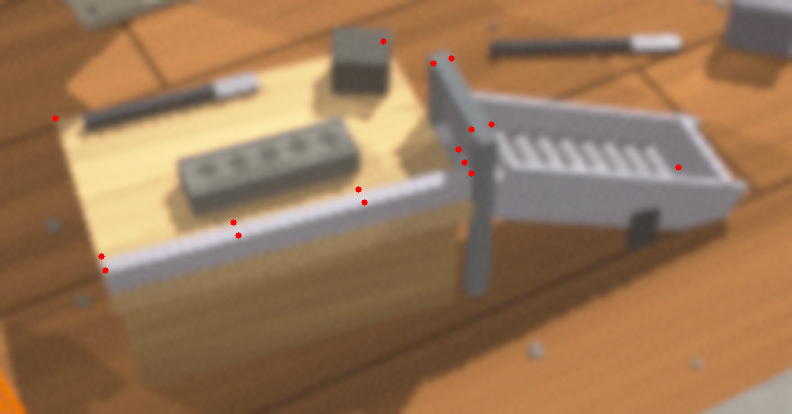

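The strip's middle is at about chute (-154, 63) mm, 0.035 rad askew, and the overlay fits to about 1 to 3 mm. I'll push sideways with open jaws spread along the strip, so there are two contacts.

```bash
cat > plan.py <<'E'
# usage: plan.py x y z(mm, chute, tcp) yaw(of tool x in chute frame)
import sys; from h import *; from bench import ctrl
ch=np.load("ch.npy"); x,y,z,yaw=map(float,sys.argv[1:5])
s=ctrl.read_state();R=Ro.from_rotvec(s["tcp_rot"]).as_matrix();p=s["ee_pos"]
g=c2w(ch,[x/1e3,y/1e3,z/1e3])[0]
cy=np.arctan2(R[1,0],R[0,0])-ch[2]
print("t",s["time"],"now chute",(w2c(ch,p)[0]*1e3).round(1),"z",round(p[2]*1e3,1),"yaw",round(cy,3),"F",s["contact_force"].round(1),"q",s["joint_positions"].round(2))
dy=(yaw-cy+np.pi)%(2*np.pi)-np.pi
print("shift cm",((g-p)@R*100).round(2),"turn",round(-dy,3))
E
sed -i 's/np.save/#np.save/' fit.py; python3 -c "
import numpy as np;np.save('ch.npy',[.570,.063,1.423])"; python3 plan.py -153 112 230 -1.5708
```

```text
t 0.1 now chute [-677.   275.7] z 228.7 yaw -1.087 F [0.3 0.8 0.3] q [-1.32  0.13  1.49  0.    1.52 -0.09]
shift cm [ 38.85 -38.78  -0.06] turn 0.484
```

```bash
python3 -m handwheel '38.9 -38.8 0 0.484 9.3; 38.9 -38.8 0 0.484 9.3; 38.9 -38.8 0 0.484 9.3; 38.9 -38.8 0 0.484 9.3; 38.9 -38.8 0 0.484 9.3'; python3 plan.py -153 112 230 -1.5708
```

```text
time: 0.6
ee_pos: [0.3066, -0.3402, 0.2292]
tcp_rot: [-3.132, 0.236, 0.0]
contact_force: [1.0, -0.0, -1.3]
opening: 0.0929
t 0.6 now chute [-437.6  201.1] z 229.2 yaw -1.573 F [ 1.  -0.  -1.3] q [-0.95 -0.26  1.86  0.    1.54  0.77]
shift cm [  8.84 -28.48  -0.07] turn -0.003
```

```bash
python3 -m handwheel '8.8 -28.4 0 0 9.3; 8.8 -28.4 0 0 9.3; 8.8 -28.4 0 0 9.3; 8.8 -28.4 0 0 9.3; 8.8 -28.4 0 0 9.3'; python3 plan.py -153 112 230 -1.5708
```

```text
time: 1.1
ee_pos: [0.4151, -0.1149, 0.2295]
tcp_rot: [3.133, -0.233, 0.0]
contact_force: [-0.1, -0.6, -0.3]
opening: 0.0934
t 1.1 now chute [-198.8  127. ] z 229.5 yaw -1.571 F [-0.1 -0.6 -0.3] q [-0.39 -0.35  1.93 -0.    1.56  1.33]
shift cm [ 1.5  -4.58 -0.05] turn -0.001
```

```bash
python3 -m handwheel '1.5 -4.5 0 0 9.3; 1.5 -4.5 0 0 9.3; 1.5 -4.5 0 0 9.3; 1.5 -4.5 0 0 9.3'; python3 plan.py -153 112 137 -1.5708
python3 - <<'E'
from bench import get_image;import cv2
cv2.imwrite("pics/w1.png",get_image("wrist")[:,:,::-1])
E
```

```text
time: 1.5
ee_pos: [0.4359, -0.0753, 0.2293]
tcp_rot: [3.133, -0.233, -0.001]
contact_force: [-0.0, 0.0, 0.6]
opening: 0.093
t 1.5 now chute [-156.5  112.3] z 229.3 yaw -1.572 F [-0.   0.   0.6] q [-0.29 -0.31  1.9  -0.    1.55  1.43]
shift cm [ 0.04 -0.36  9.23] turn -0.001
```

View pics/w1.png

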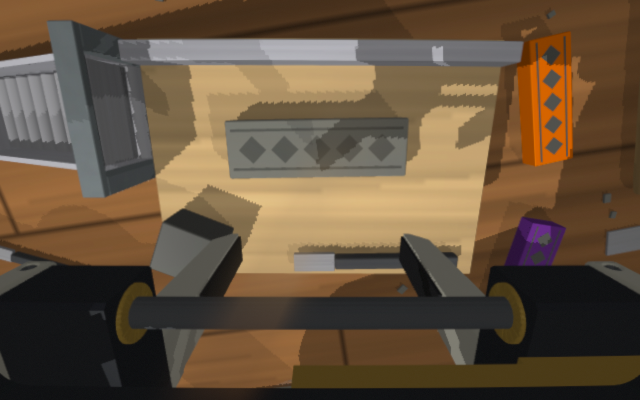

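The wrist view is clear: strip corners near (226,121), (407,119), (405,175), (230,178); fence inner top edge around row 64; left fingertip near (225,240), in line with the offcut (190,245). I'll refine the chute and strip poses from it before lowering.

Run:
```python
from h import *; from bench import camera_info
w=camera_info("wrist"); ch=np.load("ch.npy")
f=lambda n,uv,z:print(n,(w2c(ch,ray(w,uv,z))*1e3).round(1).tolist())
print(w["T"].round(3))
f("strip",[(226,121),(408,119),(405,174),(230,178)],.145)
f("fence in top",[(150,66),(250,66),(400,66),(500,64)],.145)
f("fence end",[(523,64)],.145)
f("deck far right corner",[(471,272)],.12)
f("offcut top",[(182,209),(233,231)],.158)
f("offcut base",[(152,262)],.12)
f("chisel",[(296,254),(296,268),(458,253)],.132)
print(proj(w,c2w(ch,np.array([(-153-64,104,126),(-153+64,104,126),(-153-64,120,126),(-153+64,120,126)])/1e3)).round(0))
```

```text
[[-0.149  0.951  0.272  0.512]
 [-0.989 -0.143 -0.042 -0.088]
 [-0.001 -0.275  0.961  0.385]
 [ 0.     0.     0.     1.   ]]
strip [[-86.4, 40.7], [-224.1, 39.6], [-224.9, 81.7], [-85.9, 84.7]]
fence in top [[-34.2, 1.7], [-107.1, 2.2], [-215.6, 2.4], [-288.2, 0.8]]
fence end [[-305.1, 0.7]]
deck far right corner [[-302.8, 182.5]]
offcut top [[-50.4, 106.4], [-88.6, 124.7]]
offcut base [[3.4, 171.5]]
chisel [[-135.7, 157.2], [-135.4, 171.2], [-281.8, 156.6]]
[[388. 195.]
 [242. 195.]
 [387. 212.]
 [243. 213.]]
```

The chute pose agrees within 3 mm and the strip's outer edge is at y = 82 to 88. The offcut comes close to the +x finger, so I narrow the opening to 6 cm before lowering.

```bash
python3 -m handwheel '0.4 -0.1 0 0 6; 0.4 -0.1 0 0 6; 0.4 -0.1 3 0 6; 0.4 -0.1 5 0 6; 0.4 -0.1 7 0 6'; python3 plan.py -155 108 137 -1.5708
python3 - <<'E'
from bench import get_image;import cv2
cv2.imwrite("pics/w2.png",get_image("wrist")[:,:,::-1])
E
```

```text
time: 2.05
ee_pos: [0.4402, -0.0749, 0.1588]
tcp_rot: [3.133, -0.235, -0.0]
contact_force: [0.9, -0.3, -1.1]
opening: 0.061
t 2.05 now chute [-155.5  108.1] z 158.8 yaw -1.573 F [ 0.9 -0.3 -1.1] q [-0.28 -0.25  1.99 -0.    1.41  1.44]
shift cm [ 0.01 -0.05  2.18] turn -0.002
```

View pics/w2.png

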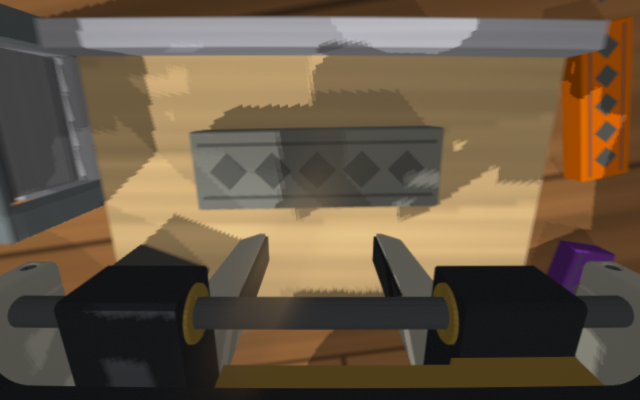

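Fingers (tips at rows 236+) stand clear of the strip's edge (row 208). Lower.

```bash
python3 -m handwheel '0 0 1.2 0 6; 0 0 2.1 0 6; 0 0 2.1 0 6'; python3 -m handwheel '0.8 0 0 0 6; 1.6 0 0 0 6; 2.3 0 0 0 6; 3.0 0 0 0 6; 3.7 0 0 0 6';  python3 plan.py -155 53 137 -1.5708
```

```text
time: 2.4
ee_pos: [0.4399, -0.0742, 0.1378]
tcp_rot: [-3.133, 0.233, 0.002]
contact_force: [0.0, 0.0, -0.3]
opening: 0.0601
time: 2.9
ee_pos: [0.4777, -0.0797, 0.1389]
tcp_rot: [3.133, -0.232, -0.0]
contact_force: [-4.0, 0.5, 2.1]
opening: 0.0596
t 2.9 now chute [-154.8   70.3] z 138.9 yaw -1.571 F [-4.   0.5  2.1] q [-0.27 -0.12  1.91 -0.    1.35  1.45]
shift cm [1.73 0.02 0.18] turn -0.0
```

```bash
python3 -m handwheel '0.5 0 0 0 6; 1.0 0 0 0 6; 1.3 0 0 0 6; 1.3 0 0 0 6';  python3 plan.py -155 53 137 -1.5708;python3 - <<'E'
from bench import get_image;import cv2
cv2.imwrite("pics/w3.png",get_image("wrist")[:,:,::-1])
E
```

```text
time: 3.3
ee_pos: [0.4904, -0.0817, 0.1386]
tcp_rot: [3.133, -0.233, 0.001]
contact_force: [0.1, -0.0, 0.6]
opening: 0.06
t 3.3 now chute [-154.8   57.4] z 138.6 yaw -1.571 F [ 0.1 -0.   0.6] q [-0.27 -0.09  1.88  0.    1.35  1.45]
shift cm [0.44 0.02 0.16] turn -0.0
```

View pics/w3.png

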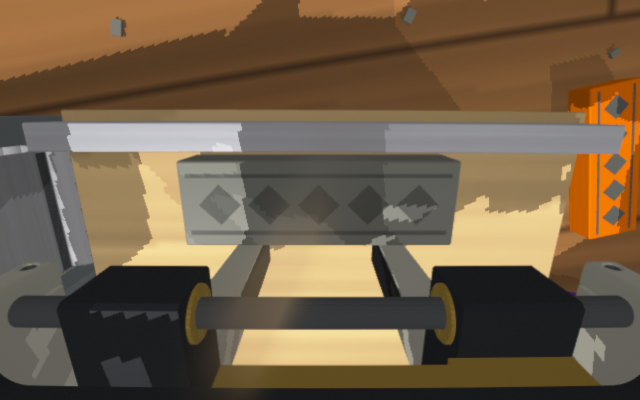

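The strip's far edge (row 155) is now almost at the fence's inner edge (row 152) and parallel to it. I press gently until contact.

```bash
python3 -m handwheel '0.2 0 0 0 6; 0.3 0 0 0 6; 0.3 0 0 0 6';  python3 -m handwheel '0.1 0 0 0 6; 0.2 0 0 0 6; 0.2 0 0 0 6'
```

```text
time: 3.65
ee_pos: [0.4928, -0.082, 0.1386]
tcp_rot: [-3.133, 0.233, 0.0]
contact_force: [-0.7, 0.5, 0.0]
opening: 0.0603
time: 3.95
ee_pos: [0.4943, -0.0822, 0.1385]
tcp_rot: [-3.133, 0.233, 0.002]
contact_force: [-4.9, 0.7, 3.3]
opening: 0.0602
```

```bash
python3 -m handwheel '0.15 0 0 0 6; 0.15 0 0 0 6'; python3 -m handwheel '0.15 0 0 0 6; 0.15 0 0 0 6';python3 plan.py -155 53 137 -1.5708;python3 - <<'E'
from bench import get_image,camera_info;import cv2
from h import *
cv2.imwrite("pics/w4.png",get_image("wrist")[:,:,::-1])
E
```

```text
time: 4.15
ee_pos: [0.4945, -0.0822, 0.1386]
tcp_rot: [-3.132, 0.233, 0.007]
contact_force: [-12.5, 2.8, 8.7]
opening: 0.0602
time: 4.35
ee_pos: [0.4946, -0.0821, 0.1385]
tcp_rot: [-3.132, 0.233, 0.012]
contact_force: [-20.7, 3.8, 14.4]
opening: 0.0601
t 4.35 now chute [-154.7   53.2] z 138.5 yaw -1.572 F [-20.7   3.8  14.4] q [-0.27 -0.07  1.86 -0.    1.36  1.45]
shift cm [0.02 0.03 0.15] turn -0.001
```

View pics/w4.png

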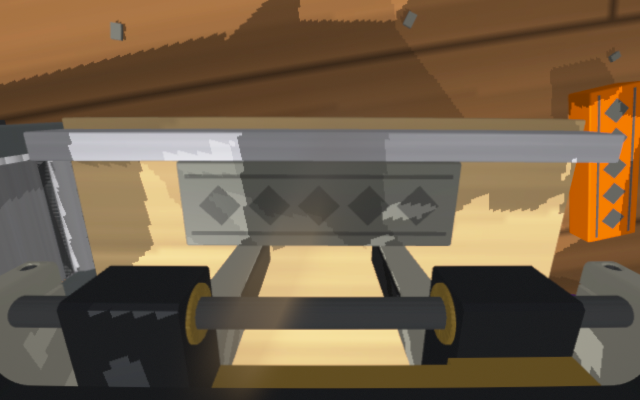

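The strip is seated flush: the gap is gone and the force is 20 N. I retract, lift and measure the strip.

```bash
python3 -m handwheel '-1 0 0 0 6; -2.5 0 0 0 6; -2.5 0 -3 0 3; -2.5 0 -7 0 0; -2.5 0 -7 0 0'; python3 plan.py -250 24 208 0;python3 - <<'E'
from bench import get_image,camera_info;import cv2
from h import *
ch=np.load("ch.npy");w=camera_info("wrist");cv2.imwrite("pics/w5.png",get_image("wrist")[:,:,::-1])
np.save("w5T.npy",w["T"])
E
```

```text
time: 4.9
ee_pos: [0.4764, -0.08, 0.215]
tcp_rot: [3.131, -0.232, 0.017]
contact_force: [-0.1, -0.3, 0.6]
opening: 0.041
t 4.9 now chute [-155.2   71.6] z 215.0 yaw -1.571 F [-0.1 -0.3  0.6] q [-0.27 -0.2   1.83  0.    1.49  1.45]
shift cm [4.75 9.48 0.76] turn -1.571
```

View pics/w5.png

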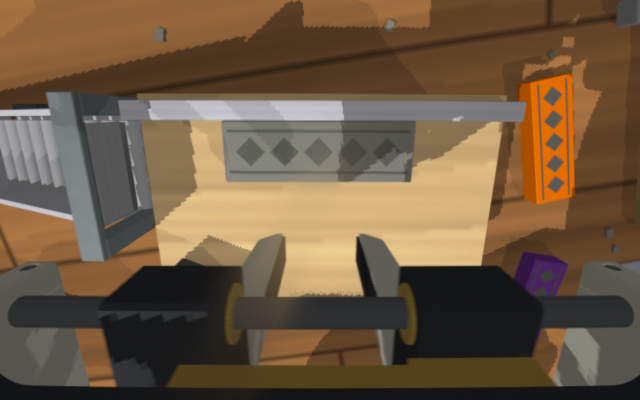

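The strip lies flush along the fence, with corners near (223,122), (414,122), (412,181), (225,181). The flap is shut at left.

```bash
python3 - <<'E'
from bench import camera_info
from h import *
ch=np.load("ch.npy");w=camera_info("wrist")
print((w2c(ch,ray(w,[(223,122),(415,122),(412,181),(225,181)],.145))*1e3).round(1))
E
python3 -m handwheel '4.75 9.5 0 -0.75 0; 4.75 9.5 0 -0.75 0; 4.75 9.5 0 -0.75 0; 4.75 9.5 0 -0.75 0; 4.75 9.5 0 -0.75 0'; python3 plan.py -250 24 215 0
```

```text
[[ -87.3    0.8]
 [-222.7    0.9]
 [-223.9   43.3]
 [ -85.2   43.3]]
time: 5.45
ee_pos: [0.5056, -0.1806, 0.207]
tcp_rot: [-3.002, -0.922, 0.002]
contact_force: [0.2, -0.4, -0.6]
opening: 0.001
t 5.45 now chute [-250.4   27.8] z 207.0 yaw -0.827 F [ 0.2 -0.4 -0.6] q [-0.44 -0.03  1.69  0.    1.48  0.54]
shift cm [ 0.31  0.22 -0.8 ] turn -0.827
```

```bash
python3 -m handwheel '0.3 0.2 0 -0.827 0; 0.3 0.2 0 -0.827 0; 0.3 0.2 0 -0.827 0; 0.3 0.2 0 -0.827 0; 0.3 0.2 0 -0.827 0'; python3 -m handwheel '0 0 0 -0.11 0; 0 0 0 -0.11 0'; python3 plan.py -248 24.5 138 0
python3 - <<'E'
from bench import get_image;import cv2
cv2.imwrite("pics/w6.png",get_image("wrist")[:,:,::-1])
E
```

```text
time: 5.95
ee_pos: [0.5093, -0.1799, 0.2073]
tcp_rot: [-2.455, -1.959, 0.001]
contact_force: [-0.6, -0.3, 0.1]
opening: 0.0004
time: 6.15
ee_pos: [0.5093, -0.1799, 0.2074]
tcp_rot: [-2.348, -2.085, 0.001]
contact_force: [-0.5, -0.7, -0.8]
opening: 0.0009
t 6.15 now chute [-249.2   24.3] z 207.4 yaw 0.029 F [-0.5 -0.7 -0.8] q [-0.43 -0.02  1.68  0.    1.48 -0.32]
shift cm [ 0.11 -0.01  6.94] turn 0.029
```

View pics/w6.png

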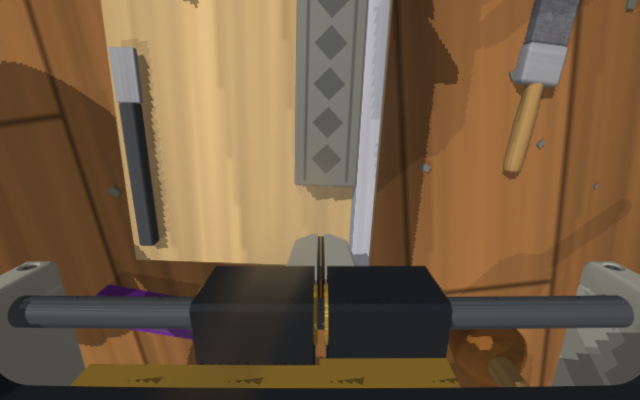

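The fingers are centred behind the strip's tail (tail row 184, tips near row 240, column 321). The mallet top at (510,370) could come under the hand body, so I check before lowering.

Run:
```python
from bench import camera_info
from h import *
ch=np.load("ch.npy")
t=camera_info("top");w=camera_info("wrist")
print("mallet", (w2c(ch,ray(t,[(478,128),(482,128)],.203))*1e3).round(0),(w2c(ch,ray(t,[(462,137)],.06))*1e3).round(0))
print((w2c(ch,ray(w,[(510,372)],.203))*1e3).round(0))
```

```text
mallet [[-436. -179.]
 [-446. -180.]] [[-440. -183.]]
[[-332. -102.]]
```

The mallet is far off (x ≈ -440, y ≈ -180), clear of the hand. Lower and come up to the tail.

```bash
python3 -m handwheel '0 -0.1 3 0.029 0; 0 -0.1 6 0.029 0; 0 -0.1 6.9 0.029 0; 0 -0.1 6.9 0.029 0'; python3 plan.py -232 25 137 0
python3 - <<'E'
from bench import get_image;import cv2
cv2.imwrite("pics/w7.png",get_image("wrist")[:,:,::-1])
E
```

```text
time: 6.6
ee_pos: [0.5072, -0.1793, 0.1377]
tcp_rot: [-2.38, -2.045, 0.003]
contact_force: [0.6, -0.8, 0.7]
opening: 0.0003
t 6.6 now chute [-248.9   26.4] z 137.7 yaw -0.003 F [ 0.6 -0.8  0.7] q [-0.44  0.03  1.76  0.    1.35 -0.28]
shift cm [1.69 0.13 0.07] turn -0.003
```

View pics/w7.png

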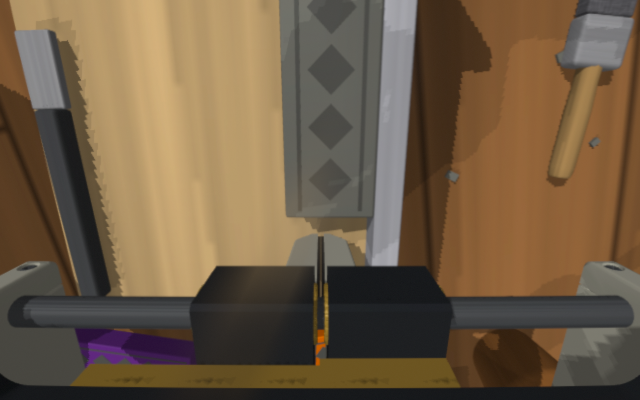

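```bash
python3 -m handwheel '1.2 0.1 0 0 0; 2.4 0.1 0 0 0; 3.6 0.1 0 0 0; 4.8 0.1 0 0 0; 6 0.1 0 0 0'; python3 plan.py -158 25 137 0;  python3 - <<'E'
from bench import get_image;import cv2
cv2.imwrite("pics/w8.png",get_image("wrist")[:,:,::-1])
E
```

```text
time: 7.15
ee_pos: [0.5191, -0.1197, 0.1404]
tcp_rot: [2.379, 2.05, 0.001]
contact_force: [-0.1, -3.5, 2.6]
opening: 0.0002
t 7.15 now chute [-188.2   23.5] z 140.4 yaw -0.001 F [-0.1 -3.5  2.6] q [-0.32  0.01  1.78 -0.    1.35 -0.17]
shift cm [ 3.02 -0.16  0.34] turn -0.001
```

View pics/w8.png

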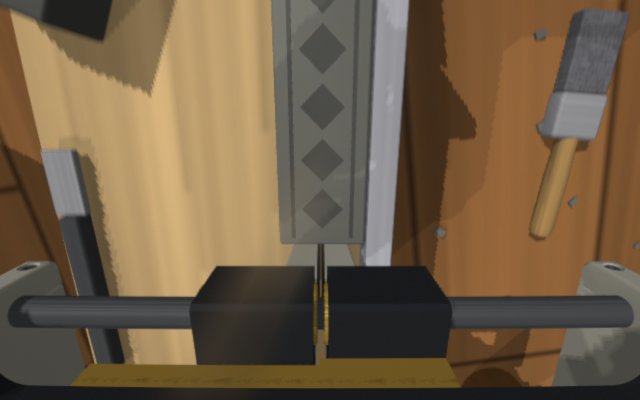

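In contact, and the strip is sliding along the fence (its tail a couple of mm out). Middle at about -110. Continue to the flap.

```bash
python3 -m handwheel '1 0 0.2 0 0; 2 -0.1 0.3 0 0; 3 -0.1 0.3 0 0; 4 -0.1 0.3 0 0; 5 -0.1 0.3 0 0'; python3 plan.py -110 25 137 0;  python3 -m handwheel '1 0 0 0 0; 2 0 0 0 0; 3 0 0 0 0'; python3 plan.py -90 25 137 0;  python3 - <<'E'
from bench import get_image;import cv2
cv2.imwrite("pics/w9.png",get_image("wrist")[:,:,::-1])
cv2.imwrite("pics/s9.png",cv2.resize(get_image("scene")[100:300,160:480,::-1],None,fx=2.5,fy=2.5))
E
```

```text
time: 7.7
ee_pos: [0.5247, -0.0702, 0.1362]
tcp_rot: [-2.38, -2.049, 0.001]
contact_force: [-0.2, -1.1, -1.1]
opening: 0.0007
t 7.7 now chute [-138.4   25.2] z 136.2 yaw -0.001 F [-0.2 -1.1 -1.1] q [-0.23  0.01  1.79  0.    1.34 -0.08]
shift cm [ 2.84  0.01 -0.07] turn -0.001
time: 8.0
ee_pos: [0.5293, -0.0405, 0.1364]
tcp_rot: [-2.38, -2.05, 0.0]
contact_force: [-0.4, -1.2, -1.0]
opening: 0.0003
t 8.0 now chute [-108.4   25. ] z 136.4 yaw -0.001 F [-0.4 -1.2 -1. ] q [-0.17  0.01  1.79  0.    1.34 -0.02]
shift cm [ 1.84 -0.   -0.06] turn -0.001
```

View pics/w9.png

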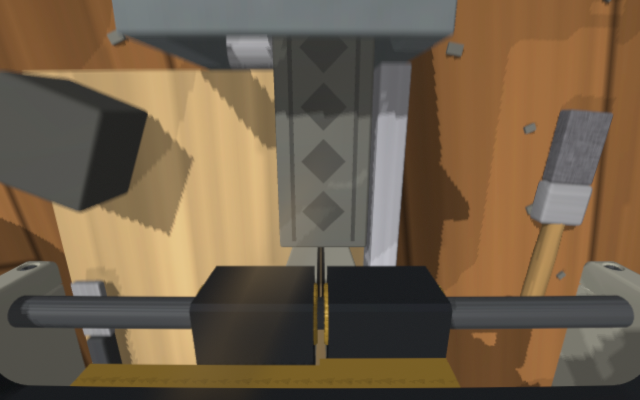

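View pics/s9.png

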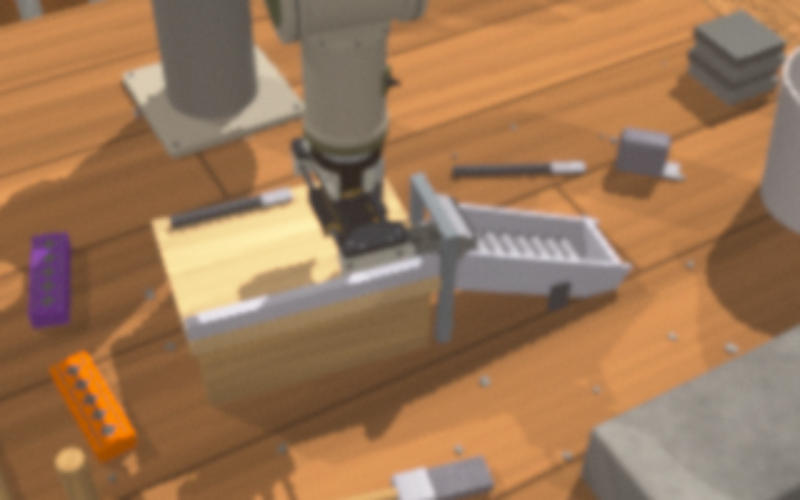

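The strip's nose is through the frame and the flap is lifted on it (view row 40). Middle at about -30. Continue gently to the tipping point.

```bash
python3 -m handwheel '0.8 0 0 0 0; 1.6 0 0 0 0; 2.4 0 0 0 0; 3.0 0 0 0 0'; python3 plan.py -70 25 137 0;  python3 - <<'E'
from bench import get_image;import cv2
cv2.imwrite("pics/w10.png",get_image("wrist")[:,:,::-1])
E
```

```text
time: 8.5
ee_pos: [0.534, -0.0111, 0.1368]
tcp_rot: [2.381, 2.05, 0.0]
contact_force: [-0.1, -1.3, 0.9]
opening: 0.0002
t 8.5 now chute [-78.6  24.7] z 136.8 yaw -0.001 F [-0.1 -1.3  0.9] q [-0.12  0.02  1.78  0.    1.34  0.03]
shift cm [ 0.86 -0.03 -0.02] turn -0.001
```

View pics/w10.png

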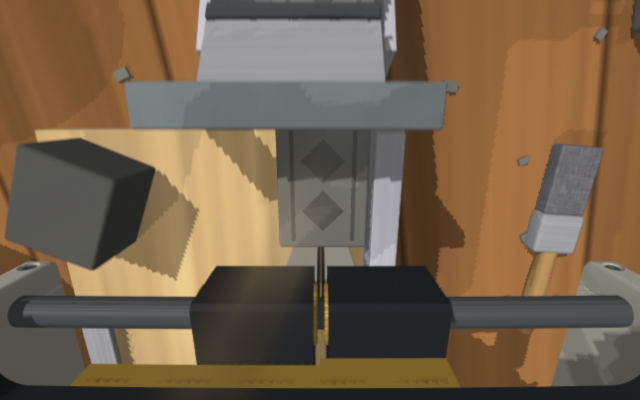

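The middle is at about 0 with the flap wide open. A little more.

```bash
python3 -m handwheel '0.5 0 0 0 0; 1.0 0 0 0 0; 1.2 0 0 0 0'; python3 plan.py -60 25 137 0;  python3 - <<'E'
from bench import get_image;import cv2
cv2.imwrite("pics/w11.png",get_image("wrist")[:,:,::-1])
E
```

```text
time: 8.85
ee_pos: [0.5357, 0.0006, 0.1366]
tcp_rot: [-2.38, -2.05, -0.0]
contact_force: [-0.3, 0.3, 0.0]
opening: 0.0004
t 8.85 now chute [-66.7  24.8] z 136.6 yaw -0.001 F [-0.3  0.3  0. ] q [-0.09  0.02  1.78  0.    1.34  0.05]
shift cm [ 0.67 -0.02 -0.04] turn -0.001
```

View pics/w11.png

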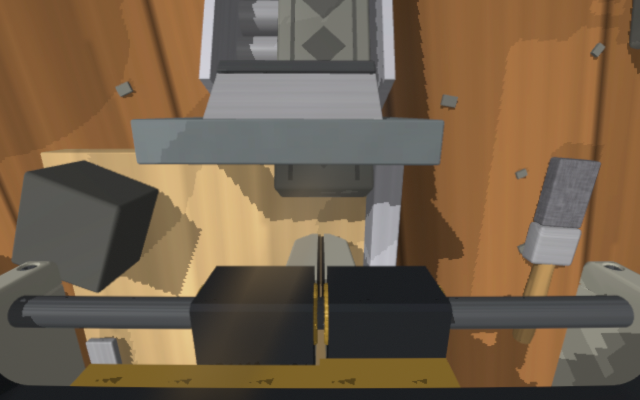

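The strip has tipped and is running by itself: its tail (row 195) is well clear of the fingers (row 240). Draw back, then lift.

```bash
python3 -m handwheel '-3 0 0 0 0; -7 0 0 0 0; -10 -0.5 -2 0 0; -12 -0.5 -6 0 0; -13 -0.5 -10 0 0'; python3 -m handwheel '0 0 0 0 0; 0 0 0 0 0; 0 0 0 0 0; 0 0 0 0 0; 0 0 0 0 0';  python3 - <<'E'
from bench import get_image;import cv2
cv2.imwrite("pics/w12.png",get_image("wrist")[:,:,::-1])
cv2.imwrite("pics/s12.png",cv2.resize(get_image("scene")[155:260,260:470,::-1],None,fx=3.8,fy=3.8))
cv2.imwrite("pics/t12.png",cv2.resize(get_image("top")[150:265,205:425,::-1],None,fx=3.6,fy=3.6))
E
python3 plan.py -200 60 230 0
```

```text
time: 9.4
ee_pos: [0.5101, -0.1294, 0.2369]
tcp_rot: [-2.381, -2.046, 0.002]
contact_force: [0.8, -0.0, -0.0]
opening: 0.0006
time: 9.9
ee_pos: [0.5108, -0.1271, 0.2351]
tcp_rot: [-2.378, -2.049, 0.002]
contact_force: [0.3, -0.3, -0.1]
opening: 0.0002
t 10.05 now chute [-197.    30.2] z 236.0 yaw -0.001 F [-0.8 -0.1 -0.3] q [-0.34 -0.07  1.68 -0.    1.53 -0.19]
shift cm [-0.3  -2.98  0.6 ] turn -0.001
```

View pics/w12.png

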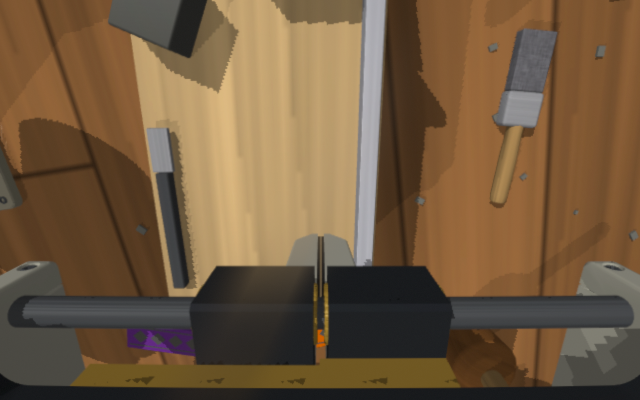

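View pics/s12.png

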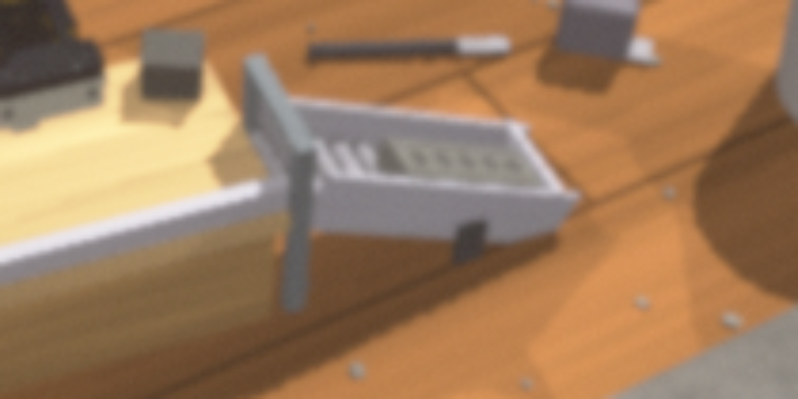

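View pics/t12.png

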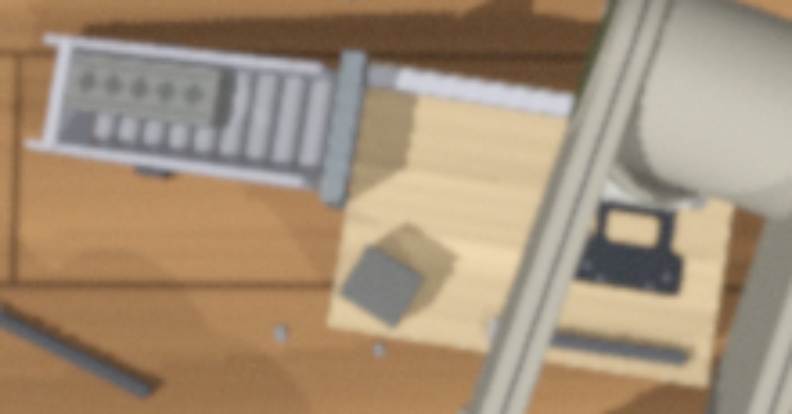

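The strip lies against the end stop (top crop (65–220, 90)), the flap looks shut, and the offcut and chisel haven't moved. I let it settle and check for movement and position.

```bash
python3 -m handwheel '0 0 -3 0 0; 0 0 -3 0 0; 0 0 -3 0 0; 0 0 -3 0 0; 0 0 -3 0 0'; python3 -m handwheel '0 0 0 0 0; 0 0 0 0 0; 0 0 0 0 0; 0 0 0 0 0; 0 0 0 0 0'
python3 - <<'E'
from bench import get_image,camera_info,ctrl;import cv2
from h import *
a=get_image("top");b=get_image("scene")
c=cv2.resize(a[150:265,205:425,::-1],None,fx=3.6,fy=3.6);cv2.imwrite("pics/t13.png",c)
p=cv2.imread("pics/t12.png");d=cv2.absdiff(c,p)[:, :440];print("max diff chute region",d.max(),d.mean())
cv2.imwrite("pics/s13.png",cv2.resize(b[165:225,320:420,::-1],None,fx=7,fy=7,interpolation=cv2.INTER_CUBIC))
ch=np.load("ch.npy");t=camera_info("top")
# strip top centre: middle diamond at crop(139,90); height on slope
uv=(np.array([(139,91)])+.5)/3.6-.5+[205,150]
for z in(.08,.085,.09):print(z,(w2c(ch,ray(t,uv,z))*1e3).round(1))
print(ctrl.read_state()["contact_force"])
E
```

```text
time: 10.55
ee_pos: [0.5109, -0.1276, 0.2655]
tcp_rot: [-2.38, -2.049, 0.001]
contact_force: [0.3, 0.5, 0.1]
opening: 0.0004
time: 11.05
ee_pos: [0.5114, -0.1278, 0.2666]
tcp_rot: [2.381, 2.05, 0.0]
contact_force: [0.4, 0.3, -0.0]
opening: 0.0003
max diff chute region 13 1.1374011857707509
0.08 [[166.8  26.9]]
0.085 [[166.   27.3]]
0.09 [[165.1  27.7]]
[ 0.17215403  0.16534575 -0.46163633]
```

View pics/s13.png

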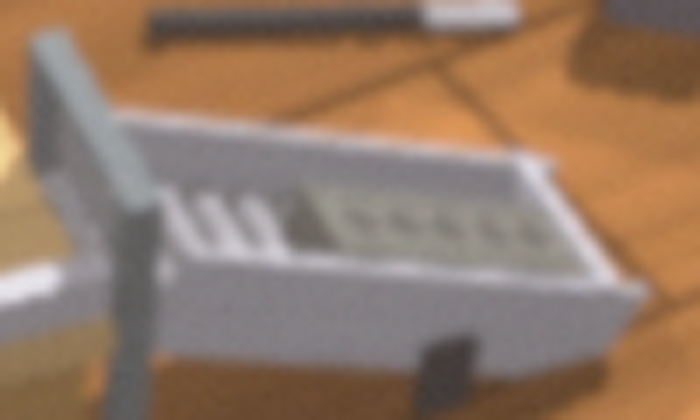

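Strip at rest, with its middle at x ≈ 160 and y ≈ 27. The rollers just behind the frame are uncovered, so the flap is hanging shut, and nothing is touching the hand. Hand in.

```bash
python3 -c "
from bench import ctrl
print(ctrl.finish_job())"
```

```text
the job is handed in; nothing more can be done
None
```

I pushed the granite strip against the fence, then along it and through the flap. It ran down the chute to the end stop, and I handed the job in after about 11 s of the 51 s allowed. `finish_job` reported no verdict, so the checks below are mine.

- **Push to the fence:** I used open jaws for two contacts and stopped at about 20 N. The wrist picture showed the strip flush and parallel, with its middle at about x = -155, y = 22 mm.
- **Push through the flap:** I pushed its tail end with closed fingers until it tipped and ran on by itself. My estimate for the fingers' closest approach is about 59 mm short of the flap plane. I then drew back and lifted clear.
- **Last checks:** The strip lay still against the end stop, with two top pictures about 1 s apart unchanged there. Its middle was at about x = 160, y = 27 mm. The force reading was near zero.
- **Flap:** It looked shut in the scene view, with the rollers behind it uncovered. I judged this by eye and did not measure the angle.
- **Other items:** The offcut and deck chisel looked unmoved. I did not measure them or the bench tools afterwards.
- **Disagreements:** One scene corner I first used for the chute fit was a shadow edge (4 px off), so I dropped it. The wrist and top views put the offcut's corners about 15 mm apart, so I narrowed the jaws to stay clear of it. They also differed on the mallet, but it was clear of the hand either way.

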